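# Flip the hex key and pull the bench-centre clamp screw up tight

## Task

The tailstock clamp screw of the bench centre has only been spun down finger-tight, and the big hex key still stands in it by its long arm. Draw the key out, flip it and put its short arm right home in the same socket, then use the long arm as the lever: pull the stiff screw round clockwise until you feel it come up solid, and nip it firmly but do not overtighten it. Leave the key standing in the screw without turning it back, let go, and do not knock the other things about.

Things in the scene. Friction and masses are not known exactly. Their poses are not given: they have to be found in the camera images.
- hex_key: Big L-shaped hex key, dark steel, 0.4 kg, 17 mm across flats, 160 x 63 mm over all. Origin where the two arms' axes cross in the bend; long arm along its -z, short arm along its +x, flats of both arms face its +y and -y (grip there). It starts standing in the screw, long arm down, leaning up to 4 deg. Turned 90 deg about its +y the short arm points down and the long arm is level.
- short_tip (a point): Middle of the end face of the key's short arm, 54.5 mm from the key's origin along its +x; edges broken by 1.5 mm. Standing in the screw by this arm and let go, the key droops up to 5 deg at the free end of the long arm.
- long_tip (a point): Middle of the end face of the key's long arm, 151.5 mm from the key's origin along its -z.
- socket_floor (a point): Middle of the floor of the screw's hexagon socket, z up the screw axis; it turns with the screw, two corners of the hexagon lie on its +x and -x. Socket 17.7 mm across flats, 22 mm deep, mouth chamfered. The key's corners lie in the plane of its L, so it fits with the free arm over any of the six corners, play about 5 deg each way. Screw head 32 mm wide, 26 mm high, its top 71 mm above the bench.
- screw_shank (a joint): Springy twist of the clamp screw's shank under the key's pull, rad, clockwise from above positive, 12 N m per rad, so it tells the torque on the screw; 0 when let go. The screw turns stiffly, at about 0.55 N m (twist 0.045, 4.5 N at 120 mm), for another 0.2 to 0.8 rad (not known beforehand) before it comes up solid; firmly nipped from 0.09 (1.1 N m), overtightened above 0.165 (2 N m).
- bench_centre: Grey bench centre, fixed: bed 80 x 320 x 30 mm along its y, origin under its middle. Tailstock at the -y end: foot 64 mm wide, 42 mm high, ending at y = -142 mm, clamp screw on it at y = -110 mm; quill knob 68 mm high from y = -73 to -63, upright 75 mm high from there to -29. Mandrel (axis 56 mm high) between centres, headstock 79 mm high from y = 100 to 136. A tall machine stands behind (world x above 0.65).
- bronze_bush: Bystander: flanged bronze bush 47 mm wide, 32 mm high, origin under its middle.
- micrometer: Bystander: outside micrometer 55 x 145 x 17 mm lying flat, origin under its middle.

How it is judged:
On the way, in this order (a step that is already met when the one before it is completed fails the run):
1. the key is flipped and its short arm stands fully home in the screw's socket (z of short_tip in the frame of socket_floor below 0.005 m and horizontal distance between short_tip and socket_floor below 0.004 m and angle between the x axis of hex_key and the z axis of socket_floor, either way round below 0.14 rad), for 0.2 s.
2. with the short arm home, the screw is pulled up solid and nipped firmly (1.1 N m on it) (all of step 1 and value of joint screw_shank above 0.09 rad), for 0.2 s.
At the end, for the whole second after the job is handed in: The key's short arm stands home in the clamp screw's socket (tip within 5 mm of the socket floor and 4 mm of its axis, square within 0.14 rad), the key at rest and let go, the screw having been nipped up tight (all of step 1 and linear speed of hex_key below 0.02 m/s); the robot touches nothing.
It fails at once if the screw is overtightened (more than 2 N m) (value of joint screw_shank above 0.165 rad).
It fails at once if the screw is turned back (more than 0.48 N m anticlockwise on it) (value of joint screw_shank below -0.04 rad).
It fails at once if a bystander (bush or micrometer) is pushed more than 20 mm (distance of any of bronze_bush, micrometer from where it was at the start of the episode above 0.02 m).
It also fails if it takes over 64 s, if anything falls off the work surface, if the arm or the gripper's body presses on something with over 40 N, if the wrist force passes 120 N, or if a joint passes its speed limit or range.

## Robot

A 6-joint arm with a two-finger parallel gripper is mounted at the origin on a cart in front of the work surface, level with it; the furniture and walls round the work are solid. World frame = base frame: x ahead of the robot, y to its left, z up, the work surface at z = 0. Lengths are in m, angles in rad, forces in N, time in s.
With the tool pointing down it reaches from about 0.35 to 0.975 m from the base axis. Payload 4.9 kg.
Tool frame: the origin (TCP) lies on the centre line of the jaws, within the pads' length; the fingertips stand 19 mm ahead of it and the grasp point (between the pads) is the TCP (manip.tcp_to_tips is the distance from the TCP to the fingertips, in m); z points along the fingers, y is the line along which they close (so a half turn about z gives the same grasp; the last joint's range is limited). The gripper opens to 85 mm and grips with 20 to 120 N. Pads are 22 mm wide; open, the fingers measure 114 mm over their backs; the gripper's body (76 mm by 85 mm) begins 54 mm behind the grasp point. The pads swing forward as they close: fully open they stand 13 mm farther back than shut.
Start: joints at [-1.361, 0.053, 1.613, -0, 1.476, -0.119], TCP at [0.202, -0.592, 0.214] pointing down, gripper open.
Joint ranges: [-3.01, 3.01], [-1.01, 2.22], [0.06, 2.58], [-1.02, 4.17], [0.09, 2.62], [-3.14, 3.14]. Speed limits (rad/s): [2.57, 2.57, 3.14, 3.14, 3.14, 3.14].

## Interface

Orientations are given as a unit quaternion [w, x, y, z].
In Python, from station import manip, solver, get_image, camera_params, ticket gives the robot as it stands. Calls block until the motion is done:
- manip.goto(position, orientation): joint-space move of the TCP to a pose.
- manip.move_l(position, velocity=0.15, orientation=None): straight line of the TCP; orientation=None keeps the orientation; velocity is the mean speed in m/s.
- manip.movej(angles): joint-space move.
- manip.move_gripper(opening, strength=None): finger opening in m; strength is the grip in N (None keeps the last); returns when the fingers have stopped.
- manip.hold(seconds).
- solver.inverse_kinematics(position, orientation): joint angles nearest the present ones, or None.
- get_image(name): name is "scene" or "top" or "wrist"; returns the picture (400x640x3 uint8, red, green, blue); there is no depth.
- camera_params(name): a dict with "fx", "fy", "cx", "cy" (pixels), "R" (3x3) and "t" (3): a world point X has camera coordinates R X + t; the wrist camera has in their place "hand_eye" (4x4, takes a point from camera to tool coordinates, whose origin is the TCP and whose axes are the flange's). Camera axes: x right, y down, z forward; pixel columns grow to the right and rows downward; lengths in m; the calibration is good to about 2 mm. A picture is of the moment at which its call begins: read the wrist's pose just before it. camera_params takes no time and is no camera call.
A pose or a line that the arm cannot do raises manip.Unreachable and nothing moves.
- ticket.hand_in(): hands the job in; it is judged then, once.
Readings, each from a call of its own:
- manip.get_t(): time.
- manip.get_joints(): joint angles.
- manip.get_joint_vel(): joint speeds.
- manip.get_joint_torque(): joint torques, N m.
- manip.get_position(): TCP position.
- manip.get_ee_rot(): TCP orientation.
- manip.get_ft_force(): force on the tool from outside, world axes, zero at the start.
- manip.get_moment(): the same for the moment, N m.
- manip.get_finger_gap(): finger opening in m.
- manip.get_grip_force(): force on a finger pad.
Only numpy, scipy, OpenCV 4.12 (cv2) and the standard library are available. Lean on these libraries where they do the work, as an engineer would, in place of code of your own. Each camera call takes 0.05 s, during which the arm holds its last target. There are 200 camera calls.

## Working session

There is one attempt and no reset: what is moved stays moved. The work goes in short steps, each a Python script; the robot and the scene stay as the last script left them, time stands still between calls to the robot, and variables do not carry over. Pictures are saved under pics/ and viewed, at most 11 in all, crops included, and the job is handed in when it is done.

```bash
ls; mkdir -p pics; python3 - <<'E'
from station import *
import cv2,numpy as np
for n in("scene","top"):
    cv2.imwrite(f"pics/{n}0.png",get_image(n)[:,:,::-1]); 
for n in("scene","top","wrist"):
    print(n,{k:np.round(v,4).tolist() for k,v in camera_params(n).items()})
print(manip.get_t(),manip.get_position(),manip.get_ee_rot(),manip.get_ft_force(),manip.tcp_to_tips)
E
```

```text
pics
scene {'fx': 415.9424, 'fy': 415.9424, 'cx': 326.9888, 'cy': 197.4849, 'R': [[0.9017, 0.4323, 0.0061], [0.2738, -0.5601, -0.7818], [-0.3346, 0.7067, -0.6235]], 't': [-0.463, -0.1224, 1.2322]}
top {'fx': 458.3241, 'fy': 458.3241, 'cx': 319.5131, 'cy': 206.8308, 'R': [[-0.0019, -0.9999, 0.0134], [-0.9981, 0.0011, -0.0612], [0.0612, -0.0135, -0.998]], 't': [-0.1363, 0.5635, 0.9744]}
wrist {'fx': 327.2, 'fy': 327.2, 'cx': 319.79, 'cy': 205.3045, 'hand_eye': [[-0.0005, -0.9631, -0.2693, 0.0686], [1.0, -0.0007, 0.0005, 0.0004], [-0.0007, -0.2693, 0.9631, -0.1596], [0.0, 0.0, 0.0, 1.0]]}
0.1 [ 0.20169489 -0.59093794  0.21317372] [-9.18219781e-04  9.86516252e-01  1.63660745e-01 -4.65352597e-05] [-0.70326716  0.19420365 -0.02080699] 0.019
```

View pics/scene0.png

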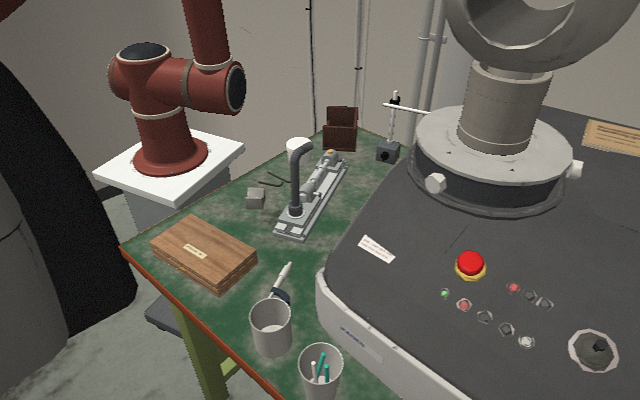

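View pics/top0.png

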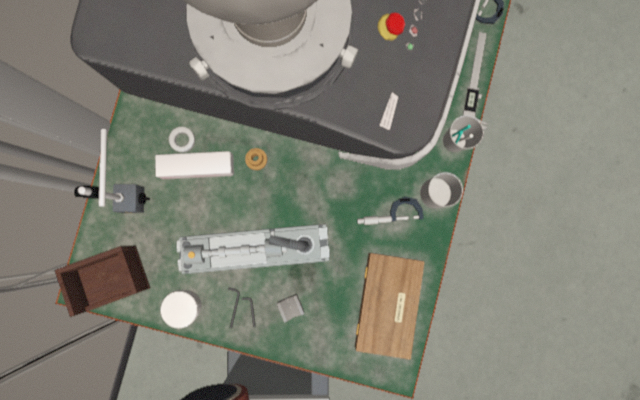

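The scene view shows the key standing in the tailstock screw at about (297,210), bend at (300,148). In the top view the bed runs from x=178 to x=328 px. The key bend is near (303,245), the short arm points left to (268,240), and the micrometer is at (395,213).

```bash
cat > h.py <<'E'
from station import *
import cv2,numpy as np
from scipy.spatial.transform import Rotation as Ro
def cam(n):
    c=camera_params(n); K=np.array([[c["fx"],0,c["cx"]],[0,c["fy"],c["cy"]],[0,0,1]])
    if n=="wrist":
        w=manip.get_ee_rot(); T=np.eye(4); T[:3,:3]=Ro.from_quat(np.r_[w[1:],w[0]]).as_matrix(); T[:3,3]=manip.get_position()
        M=np.linalg.inv(T@np.array(c["hand_eye"])); return K,M[:3,:3],M[:3,3]
    return K,np.array(c["R"]),np.array(c["t"])
def ray(C,p):
    K,R,t=C; return -R.T@t, R.T@np.linalg.solve(K,[p[0],p[1],1.])
def onz(C,p,z):
    o,d=ray(C,p); return o+d*(z-o[2])/d[2]
def proj(C,X):
    K,R,t=C; v=K@(R@np.asarray(X)+t); return v[:2]/v[2]
def tri(C1,p1,C2,p2):
    (a,d),(b,e)=ray(C1,p1),ray(C2,p2)
    s=np.linalg.lstsq(np.c_[d,-e],b-a,rcond=None)[0]
    P,Q=a+s[0]*d,b+s[1]*e
    return (P+Q)/2,np.linalg.norm(P-Q)
def quat(z,y):  # tool z, y axes -> wxyz
    z=np.array(z,float);z/=np.linalg.norm(z);y=np.array(y,float);y-=z*(y@z);y/=np.linalg.norm(y)
    q=Ro.from_matrix(np.c_[np.cross(y,z),y,z]).as_quat(); return np.r_[q[3],q[:3]]
E
python3 - <<'E'
from h import *
t=cv2.imread("pics/top0.png");s=cv2.imread("pics/scene0.png")
a=cv2.resize(t[210:285,170:340],None,fx=4.7,fy=4.7,interpolation=cv2.INTER_CUBIC)
b=cv2.resize(s[125:245,265:355],None,fx=2.35*2,fy=2.35*2,interpolation=cv2.INTER_CUBIC)
cv2.imwrite("pics/a.png",a);cv2.imwrite("pics/b.png",b);print(a.shape,b.shape)
C=cam("top")
for n,p,z in[("bend",(303,245),.2),("st",(268,240),.2),("screwtop",(303,243),.071),("mic",(395,213),.01),("bush",(256,159),.03)]: print(n,onz(C,p,z).round(3))
E
```

```text
(352, 799, 3) (564, 423, 3)
bend [ 0.485 -0.106  0.2  ]
st [ 0.494 -0.044  0.2  ]
screwtop [ 0.486 -0.103  0.071]
mic [ 0.55  -0.302  0.01 ]
bush [ 0.666 -0.001  0.03 ]
```

View pics/a.png

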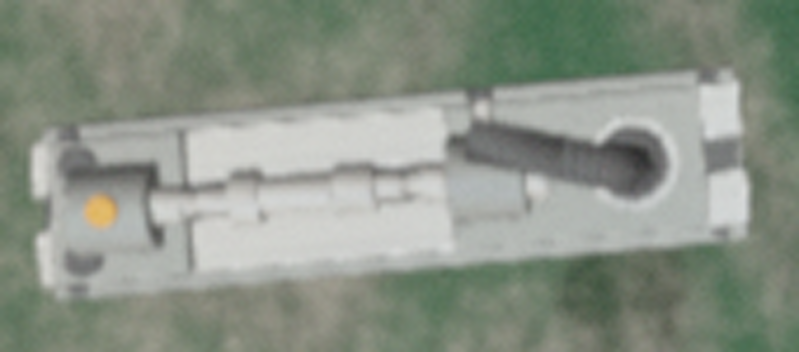

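View pics/b.png

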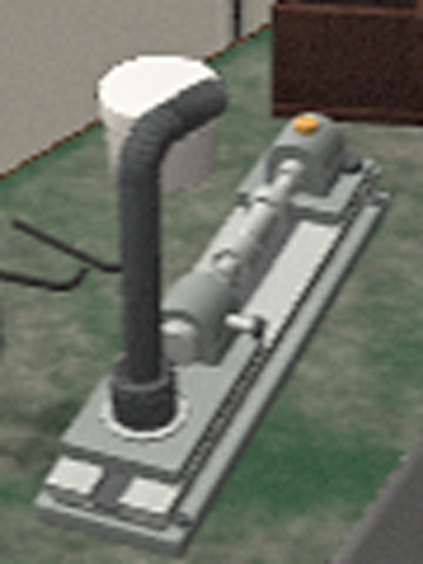

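Crop a shows the washer round the screw centred at crop (635,163), the short arm end at (472,140), and the bed corners at about (735,72), (745,238), (45,130) and (58,297). Crop b shows the long arm axis running from crop (145,365) at the screw mouth up to (140,150), with the short tip at (215,98).

```bash
python3 - <<'E'
from h import *
T=cam("top");S=cam("scene")
A=lambda x,y:(170+x/4.7-.4,210+y/4.7-.4); B=lambda x,y:(265+x/4.7-.4,125+y/4.7-.4)
for n,p in[("c1",(735,72)),("c2",(745,238)),("c3",(45,130)),("c4",(58,297))]: print(n,onz(T,A(*p),.03).round(4))
w=onz(T,A(635,163),.043);print("washer top",w.round(4),"scene",onz(S,B(143,411),.043).round(4), "tri",tri(T,A(635,163),S,B(143,411)))
print("tip",tri(T,A(474,140),S,B(213,98)))
print("mouth scene",onz(S,B(145,365),.071).round(4))
print("armtop: scene@.17",onz(S,B(141,195),.17).round(4))
# reach options
u=np.array([.17,1,0]);u/=np.linalg.norm(u);ky=np.cross([0,0,1],u)
scr=np.array([w[0],w[1],0])
for deg in(0,15,30,45,60):
  for s in(1,-1):
    a=np.radians(deg);z=u*np.cos(a)-np.array([0,0,1])*np.sin(a)
    for h in(.12,.14,.16):
        r=solver.inverse_kinematics(scr+[0,0,h],quat(z,s*ky))
        r2=solver.inverse_kinematics(scr+[0,0,h]-.12*z+[0,0,0],quat(z,s*ky))
        print(deg,s,h,None if r is None else np.round(r,2),r2 is not None)
E
```

```text
c1 [ 0.5239 -0.1507  0.03  ]
c2 [ 0.4489 -0.155   0.03  ]
c3 [0.4982 0.161  0.03  ]
c4 [0.4233 0.154  0.03  ]
washer top [ 0.483  -0.1056  0.043 ] scene [ 0.4804 -0.1043  0.043 ] tri (array([ 0.48238889, -0.10600295,  0.04509366]), np.float64(0.0015887874823765015))
tip (array([ 0.49443442, -0.04827699,  0.19687837]), np.float64(0.0010252287717016527))
mouth scene [ 0.4815 -0.1018  0.071 ]
armtop: scene@.17 [ 0.4826 -0.0992  0.17  ]
0 1 0.12 [-0.87  0.51  1.82  1.04  2.06  2.25] True
0 1 0.14 [-0.87  0.47  1.83  1.06  2.07  2.28] True
0 1 0.16 [-0.87  0.43  1.84  1.07  2.09  2.31] True
0 -1 0.12 [-0.87  0.51  1.82  1.04  2.06 -0.9 ] True
0 -1 0.14 [-0.87  0.47  1.83  1.06  2.07 -0.86] True
0 -1 0.16 [-0.87  0.43  1.84  1.07  2.09 -0.83] True
15 1 0.12 [-0.86  0.35  1.86  0.92  1.91  2.29] True
15 1 0.14 [-0.86  0.31  1.86  0.93  1.93  2.32] True
15 1 0.16 [-0.86  0.28  1.86  0.94  1.95  2.35] True
15 -1 0.12 [-0.86  0.35  1.86  0.92  1.91 -0.85] True
15 -1 0.14 [-0.86  0.31  1.86  0.93  1.93 -0.82] True
15 -1 0.16 [-0.86  0.28  1.86  0.94  1.95 -0.79] True
30 1 0.12 [-0.82  0.2   1.9
[... 235 characters left out ...]
True
30 -1 0.16 [-0.82  0.13  1.89  0.8   1.82 -0.74] True
45 1 0.12 [-0.75  0.05  1.94  0.64  1.64  2.45] True
45 1 0.14 [-0.75  0.02  1.93  0.64  1.67  2.47] True
45 1 0.16 [-0.75 -0.    1.92  0.64  1.7   2.49] True
45 -1 0.12 [-0.75  0.05  1.94  0.64  1.64 -0.69] True
45 -1 0.14 [-0.75  0.02  1.93  0.64  1.67 -0.67] True
45 -1 0.16 [-0.75 -0.    1.92  0.64  1.7  -0.65] True
60 1 0.12 [-0.64 -0.07  1.97  0.46  1.51  2.57] True
60 1 0.14 [-0.64 -0.09  1.95  0.46  1.54  2.59] True
60 1 0.16 [-0.64 -0.12  1.94  0.46  1.58  2.61] True
60 -1 0.12 [-0.64 -0.07  1.97  0.46  1.51 -0.57] True
60 -1 0.14 [-0.64 -0.09  1.95  0.46  1.54 -0.55] True
60 -1 0.16 [-0.64 -0.12  1.94  0.46  1.58 -0.53] True
```

```bash
cat >> h.py <<'E'
EZ=np.array([0,0,1.])
def toolq(az,deg): # az: heading of tool z in plane (rad from +x), deg below horizontal; tool x upward
    a=np.radians(deg);u=np.array([np.cos(az),np.sin(az),0]);z=u*np.cos(a)-EZ*np.sin(a)
    return quat(z,-np.cross(EZ,u)),z,u
E
python3 - <<'E'
from h import *
az=np.pi/2-.2
q,z,u=toolq(az,15)
g=np.array([.4825,-.105,.14]);p=g-.13*z
manip.goto(p+[0,0,.1],q);manip.move_l(p,.2)
C=cam("wrist");im=get_image("wrist");cv2.imwrite("pics/w1.png",im[:,:,::-1])
print(manip.get_t(),manip.get_position(),p,proj(C,[.4825,-.106,.071]),proj(C,[.4825,-.106,.2]),manip.get_ft_force())
E
```

```text
2.3333 [ 0.45796612 -0.22890224  0.17501767] [ 0.45755302 -0.22806731  0.17364648] [318.88058138 252.24414255] [319.03229125 127.85755753] [-0.23352013 -0.49094207  0.1115615 ]
```

View pics/w1.png

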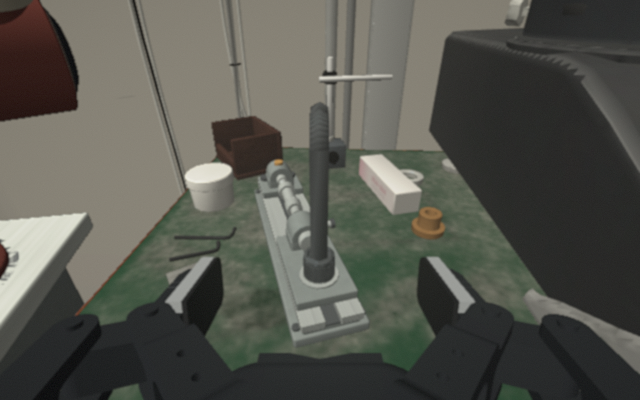

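The wrist view shows the key centred at column ~318, running from row ~105 to the collar at ~255. It is almost exactly on the jaws' centre line, with the short arm pointing straight away. I'll measure it numerically.

```bash
python3 - <<'E'
from h import *
im=cv2.imread("pics/w1.png").max(2)
C=cam("wrist")
for r in list(range(102,126,4))+list(range(130,245,15)):
    m=np.where(im[r,300:340]<95)[0]
    if len(m): print(r,300+m.min(),300+m.max(),(600+m.min()+m.max())/2)
az=np.pi/2-.2;u=np.array([np.cos(az),np.sin(az),0])
for X in([.4825,-.106,.1],[.4825,-.106,.18],np.array([.4825,-.106,.2])+.054*u): print(proj(C,X))
t=cv2.imread("pics/top0.png").max(2)
T=cam("top")
for c in range(268,306,3):
    m=np.where(t[228:258,c]<110)[0]
    if len(m): print(c,228+m.min(),228+m.max(), onz(T,(c,228+(m.min()+m.max())/2),.2).round(4))
E
```

```text
102 333 334 333.5
106 312 334 323.0
110 311 327 319.0
114 310 333 321.5
118 310 333 321.5
122 310 333 321.5
130 310 333 321.5
145 310 339 324.5
160 300 339 319.5
175 308 339 323.5
190 300 328 314.0
205 310 339 324.5
220 310 339 324.5
235 311 328 319.5
[318.55412163 228.90560539]
[318.69527896 151.34277757]
[318.84909966 110.82399612]
268 239 240 [ 0.4947 -0.044   0.2   ]
271 228 243 [ 0.5017 -0.0492  0.2   ]
274 237 244 [ 0.4929 -0.0546  0.2   ]
277 237 239 [ 0.4973 -0.0598  0.2   ]
280 238 241 [ 0.4947 -0.0651  0.2   ]
283 238 243 [ 0.4929 -0.0704  0.2   ]
286 239 243 [ 0.492  -0.0756  0.2   ]
289 239 246 [ 0.4894 -0.0809  0.2   ]
292 240 246 [ 0.4885 -0.0862  0.2   ]
295 241 244 [ 0.4894 -0.0915  0.2   ]
298 241 244 [ 0.4894 -0.0967  0.2   ]
301 239 250 [ 0.4858 -0.102   0.2   ]
304 238 250 [ 0.4867 -0.1073  0.2   ]
```

```bash
python3 - <<'E'
from h import *
az=np.pi/2-.2
q,z,u=toolq(az,15)
g=np.array([.4825,-.105,.14])
S=np.array([.4825,-.106,0])
for d in(0,-.3,-.6,-.9,-1.1):
    for h in(.1035,.15,.3):
        Q,_,U=toolq(az+d,105); r=solver.inverse_kinematics(S-U*.06+EZ*h,Q); print(d,h,None if r is None else np.round(r,2))
manip.move_l(g,.12)
print(manip.get_position(),manip.get_ft_force())
manip.move_gripper(.03,60);manip.move_gripper(0,60)
print("gap",manip.get_finger_gap(),manip.get_grip_force(),manip.get_ft_force(),manip.get_moment(),manip.get_position(),manip.get_t())
cv2.imwrite("pics/w2.png",get_image("wrist")[:,:,::-1])
E
```

```text
0 0.1035 [-0.33 -0.16  2.02 -0.27  1.25 -0.05]
0 0.15 [-0.33 -0.21  1.99 -0.27  1.34 -0.07]
0 0.3 [-0.33 -0.3   1.81 -0.26  1.59 -0.14]
-0.3 0.1035 [-0.33 -0.15  2.01 -0.27  1.33  0.24]
-0.3 0.15 [-0.33 -0.2   1.98 -0.26  1.41  0.21]
-0.3 0.3 [-0.33 -0.29  1.8  -0.26  1.67  0.15]
-0.6 0.1035 [-0.34 -0.13  2.   -0.24  1.4   0.52]
-0.6 0.15 [-0.34 -0.19  1.97 -0.23  1.48  0.5 ]
-0.6 0.3 [-0.34 -0.28  1.79 -0.24  1.74  0.44]
-0.9 0.1035 [-0.34 -0.12  1.99 -0.19  1.46  0.8 ]
-0.9 0.15 [-0.34 -0.18  1.96 -0.19  1.54  0.78]
-0.9 0.3 [-0.34 -0.27  1.78 -0.19  1.8   0.73]
-1.1 0.1035 [-0.35 -0.12  1.99 -0.15  1.49  0.98]
-1.1 0.15 [-0.35 -0.17  1.95 -0.15  1.57  0.97]
-1.1 0.3 [-0.35 -0.26  1.78 -0.16  1.84  0.93]
[ 0.4827695  -0.10574093  0.14025936] [ 0.2944099  -0.55857034  0.62330687]
gap -0.00022673428396086554 0.0 [ 1.02535836 -0.07794375 -0.23649118] [-0.46050735  0.05482944  0.04739705] [ 0.48249665 -0.10497557  0.13999756] 4.5417
```

View pics/w2.png

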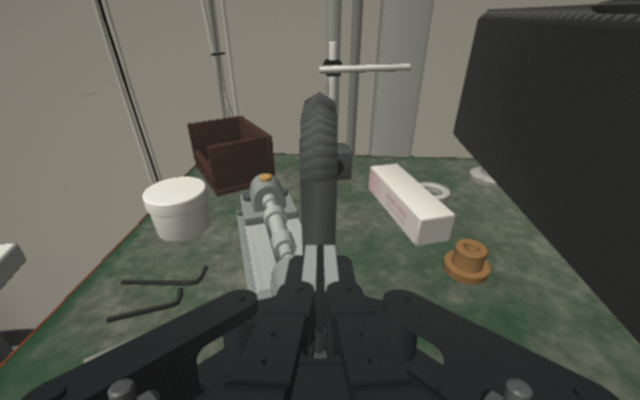

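The wrist view shows the fingers shut (pads meeting at ~(320,260)) with the key at columns 301–336 apparently behind them, so the grasp missed. I'll check from the fixed cameras.

```bash
python3 - <<'E'
from h import *
s=get_image("scene")[:,:,::-1];t=get_image("top")[:,:,::-1]
cv2.imwrite("pics/s3.png",s);cv2.imwrite("pics/t3.png",t)
a=cv2.resize(s[110:240,230:360],(390,390),interpolation=cv2.INTER_CUBIC)
b=cv2.resize(t[190:290,240:340],(400,390),interpolation=cv2.INTER_CUBIC)
cv2.imwrite("pics/c3.png",np.hstack([a,b]))
print(manip.get_finger_gap(),manip.get_grip_force(),manip.get_position(),proj(cam("scene"),manip.get_position()),proj(cam("top"),manip.get_position()))
E
```

```text
8.021534022863866e-05 0.0 [ 0.48249732 -0.10499789  0.13999728] [293.84211825 178.7813913 ] [303.4424564  245.60755212]
```

View pics/c3.png

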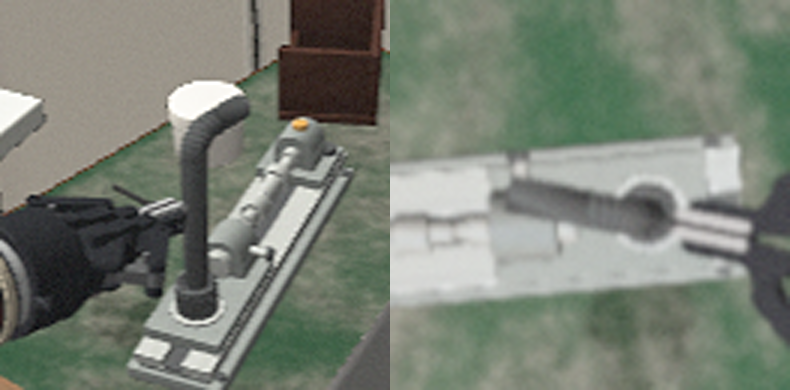

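The fixed views show the key unmoved and the closed fingertips ending at its near face. In the open-jaw picture, an 85 mm gap spanning 205 px puts the pads at 0.136 m depth. So the real fingertips are about 40 mm behind where the TCP spec puts them, and I'll check that against the scene view before correcting.

```bash
python3 - <<'E'
from h import *
az=np.pi/2-.2
q,z,u=toolq(az,15)
P=manip.get_position();S=cam("scene");T=cam("top")
for zt in(.019,0,-.022,-.035): print(zt,proj(S,P+z*zt).round(1),proj(T,P+z*zt).round(1))
w=manip.get_ee_rot();print(Ro.from_quat(np.r_[w[1:],w[0]]).as_matrix()[:,2],z)
s=cv2.imread("pics/s3.png")
print(s[174:188:2,276:306:2].max(2))
E
```

```text
0.019 [299.3 176.7] [294.  243.6]
0 [293.8 178.8] [303.4 245.6]
-0.022 [287.3 181.3] [314.5 247.9]
-0.035 [283.3 182.8] [321.1 249.3]
[ 0.19193036  0.94666811 -0.25880924] [ 0.19189984  0.94667162 -0.25881905]
[[125 116 119 123 115 118 122 100  70  63  53  57 120 111 112]
 [ 54  98 121 127 159 220 125 101  70  62  57  52 130 138 117]
 [125 105 197 177  79 174 215 130  82  60  58  47 130 122 121]
 [143 113 127 219 152  90  89  64  68  58  53  45 124 132 134]
 [ 58  52  45  74  68  63  54  44  59  60  57  44 120 124 116]
 [ 54  52  30  49  41  33  37  33  61  58  55  40 128 131 188]
 [ 29  34  61  58  37  57  32  36  71  61  56  40 146 181 181]]
```

```bash
python3 - <<'E'
from h import *
az=np.pi/2-.2
q,z,u=toolq(az,15)
P=manip.get_position()
manip.move_l(P-.05*z,.2)
manip.move_gripper(.085)
manip.move_l(np.array([.4825,-.105,.14])+.039*z,.12)
print(manip.get_position(),manip.get_ft_force())
manip.move_gripper(0.0,60)
print("gap",manip.get_finger_gap(),manip.get_grip_force(),manip.get_ft_force(),manip.get_moment(),manip.get_position(),manip.get_t())
s=get_image("scene")[:,:,::-1];t=get_image("wrist")[:,:,::-1]
cv2.imwrite("pics/c4.png",np.hstack([cv2.resize(s[110:240,230:360],(300,300),interpolation=cv2.INTER_CUBIC),cv2.resize(t,(480,300))]))
E
```

```text
[ 0.49025767 -0.06837318  0.13014503] [ 0.26708189 -0.22452169 -0.88165915]
gap 0.016012674134304666 58.363341288641095 [-2.25669701 -1.034172    1.9778671 ] [-0.41350504  0.27240504  0.20730722] [ 0.48977284 -0.06816015  0.12999857] 7.4
```

View pics/c4.png

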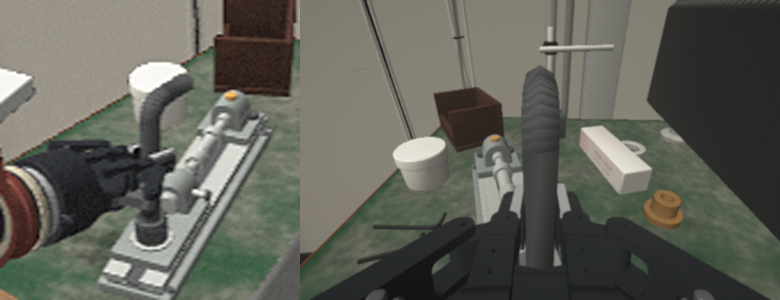

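The scene and wrist views show the pads closed on the long arm above the screw, with a 16 mm gap and 58 N grip. Next I'll draw it out, flip it in its own vertical plane, and hover over the socket.

```bash
cat >> h.py <<'E'
AZ=np.pi/2-.2
U=np.array([np.cos(AZ),np.sin(AZ),0]);N=np.cross(EZ,U)
S=np.array([.4825,-.106,0])
def rot(v,phi): return np.array([v[0]*np.cos(phi)+v[1]*np.sin(phi),-v[0]*np.sin(phi)+v[1]*np.cos(phi)])
E
python3 - <<'E'
from h import *
import json
P=manip.get_position();d=P-S
print("s,lat,z",d@U,d@N,d[2])
Pl=P-U*(d@U);th=.029   # socket axis forced into tool plane
Pl[2]=0
L=np.array([0,.049]);O=L+.1515*np.array([np.sin(th),np.cos(th)]);tip=O+.0545*np.array([np.cos(th),-np.sin(th)])
t0=np.array([d@U,d[2]]);ro,rt=O-t0,tip-t0
json.dump(dict(Pl=Pl.tolist(),ro=ro.tolist(),rt=rt.tolist(),th=th),open("k.json","w"))
f0=manip.get_ft_force()
manip.move_l(P+[0,0,.03],.06);print(manip.get_ft_force()-f0,manip.get_finger_gap())
manip.move_l(P+[0,0,.2],.25)
Z=manip.get_position()
for deg in(45,75,105-np.degrees(th)):
    q,_,_=toolq(AZ,deg)
    ph=np.radians(deg-15); 
    # keep the pads (39 mm behind the TCP) about in place, drifting to -u
    zt=U*np.cos(np.radians(deg))-EZ*np.sin(np.radians(deg)); z0=U*np.cos(np.radians(15))-EZ*np.sin(np.radians(15))
    manip.move_l(Z-.039*z0+.039*zt-U*.06*(ph/1.5),.2,q)
ph=np.pi/2-th;r=rot(rt,ph);print("tip rel",r)
tg=np.array([0,.098])-r
manip.move_l(Pl+U*tg[0]+EZ*tg[1],.25)
print(manip.get_t(),manip.get_position(),manip.get_finger_gap(),manip.get_ft_force(),manip.get_moment(),manip.get_joints().round(2))
s=get_image("scene")[:,:,::-1];t=get_image("top")[:,:,::-1];w=get_image("wrist")[:,:,::-1]
for n,i in(("s5",s),("t5",t),("w5",w)): cv2.imwrite(f"pics/{n}.png",i)
a=cv2.resize(s[120:240,240:340],(500,600),interpolation=cv2.INTER_CUBIC)
b=cv2.resize(t[200:290,260:350],(300,300),interpolation=cv2.INTER_CUBIC);c=cv2.resize(w[100:400,170:470],(300,300))
cv2.imwrite("pics/c5.png",np.hstack([a,np.vstack([b,c])]))
E
```

```text
s,lat,z 0.03858327016775065 0.0003790427489363907 0.12996463643821998
[ 2.11072833  2.23626112 -5.84267265] 0.015849831946099208
tip rel [ 0.06945065 -0.0182806 ]
11.8583 [ 0.4694484  -0.17484295  0.11806541] 0.016082671947986554 [ 0.16050683  0.04844193 -3.10075324] [ 0.27709445 -0.05848342  0.01311993] [-0.37 -0.18  2.01 -0.24  1.27 -0.1 ]
```

View pics/c5.png

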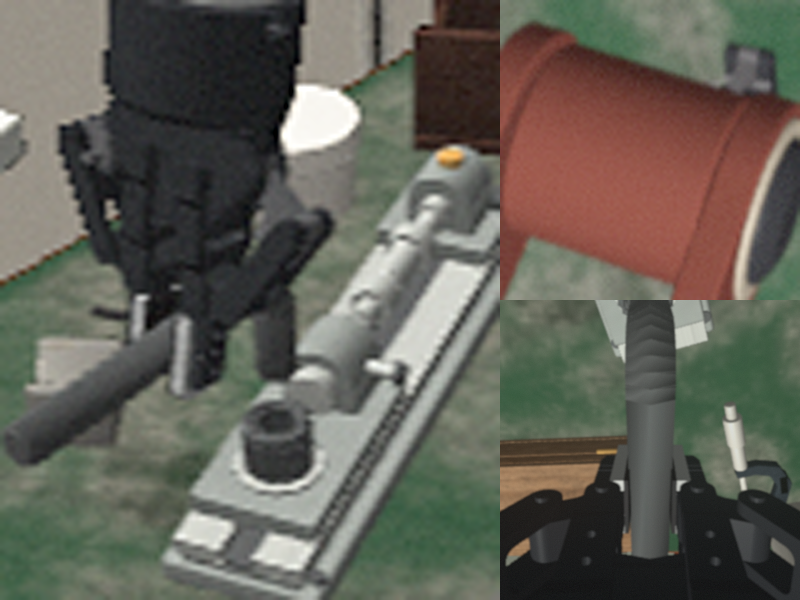

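The crop shows the key held and flipped, with the short arm hanging down: end face at crop ~(276,368), bend near (310,232), long tip centre at (22,443). The socket mouth is at (277,413). I'll intersect these rays with the known vertical plane.

```bash
python3 - <<'E'
from h import *
import json
k=json.load(open("k.json"));Pl=np.array(k["Pl"]);C=cam("scene")
def pl(x,y):
    o,d=ray(C,(240+x/5-.4,120+y/5-.4)); X=o+d*(((Pl-o)@N)/(d@N)); return np.array([(X-Pl)@U,X[2]]).round(4)
for n,p in dict(tip=(276,368),tipL=(258,366),tipR=(294,366),longtip=(22,443),mouth=(277,413),headL=(243,420),headR=(314,420),bendtop=(322,215)).items(): print(n,pl(*p))
P=manip.get_position();t=np.array([(P-Pl)@U,P[2]])
ph=np.pi/2-k["th"]
print("pred tip",t+rot(np.array(k["rt"]),ph),"orig",t+rot(np.array(k["ro"]),ph))
for n,a in(("tip",rot(np.array(k["rt"]),ph)),("orig",rot(np.array(k["ro"]),ph))):
    X=Pl+U*(t+a)[0]+EZ*(t+a)[1]; print(n,(proj(C,X)-[240,120]+.4)*5)
X=Pl+EZ*.071;print("mouth",(proj(C,X)-[240,120]+.4)*5)
E
```

```text
tip [0.0018 0.0994]
tipL [-0.0099  0.1078]
tipR [0.0139 0.0931]
longtip [-0.1463  0.1541]
mouth [0.0008 0.0739]
headL [-0.0218  0.0846]
headR [0.0263 0.0532]
bendtop [0.0371 0.1632]
pred tip [-0.00039498  0.10061379] orig [-0.00039498  0.15511379]
tip [272.7323293  368.28772144]
orig [267.29654709 268.92682558]
mouth [276.08542343 418.86754352]
```

The tip measures (u,z)=(0.002,0.099) against a prediction of (0.000,0.101). The mouth is at u=0.001 and the long arm is level. I'll insert it with a guarded descent and a small search.

```bash
cat >> h.py <<'E'
import json
def step(p,v=.03):
    manip.move_l(p,v); return manip.get_ft_force()
E
python3 - <<'E'
from h import *
k=json.load(open("k.json"));Pl=np.array(k["Pl"])
r=rot(np.array(k["rt"]),np.pi/2-k["th"])
def cmd(u,n,z): return Pl+U*(u-r[0])+N*n+EZ*(z-r[1])
f0=manip.get_ft_force();done=False
for u,n in[(-.001,0),(.0005,0),(-.0025,0),(-.001,.0015),(-.001,-.0015),(.002,0),(-.004,0)]:
    manip.move_l(cmd(u,n,.076),.08)
    z=.076
    while z>.0495:
        z-=.0015;f=step(cmd(u,n,z))-f0
        if f[2]>12: break
    P=manip.get_position();print(u,n,"z",round(z,4),"act",(P[2]+r[1]).round(4),"f",f.round(1),"t",manip.get_t())
    if z<.062: done=True;break
print(done,manip.get_position(),manip.get_finger_gap(),manip.get_moment())
E
```

```text
-0.001 0 z 0.049 act 0.0492 f [-1.   2.   1.5] t 16.9333
True [ 0.46823135 -0.17506569  0.06746186] 0.016080361351401003 [0.49320124 0.08397833 0.09737172]
```

It went straight in. I'll press down until it bottoms, then check with a picture.

```bash
python3 - <<'E'
from h import *
P=manip.get_position();f0=manip.get_ft_force()
for i in range(1,7):
    f=step(P-EZ*.001*i,.03)-f0;print(i,manip.get_position()[2].round(4),f.round(1))
    if f[2]>12: break
print(manip.get_t(),manip.get_moment(),manip.get_ft_force())
s=get_image("scene")[:,:,::-1]
cv2.imwrite("pics/s6.png",s);cv2.imwrite("pics/c6.png",cv2.resize(s[120:240,220:340],(600,600),interpolation=cv2.INTER_CUBIC))
E
```

```text
1 0.0671 [-2.  -1.3  4.2]
2 0.0665 [-3.2 -2.3  8. ]
3 0.0661 [-3.4 -3.3 10.4]
4 0.0654 [-3.9 -3.3 11.9]
5 0.0648 [-4.8 -5.2 12.6]
18.1833 [-0.16329771  0.9121295   0.06320237] [-5.72578408 -3.77369972  9.69539539]
```

View pics/c6.png

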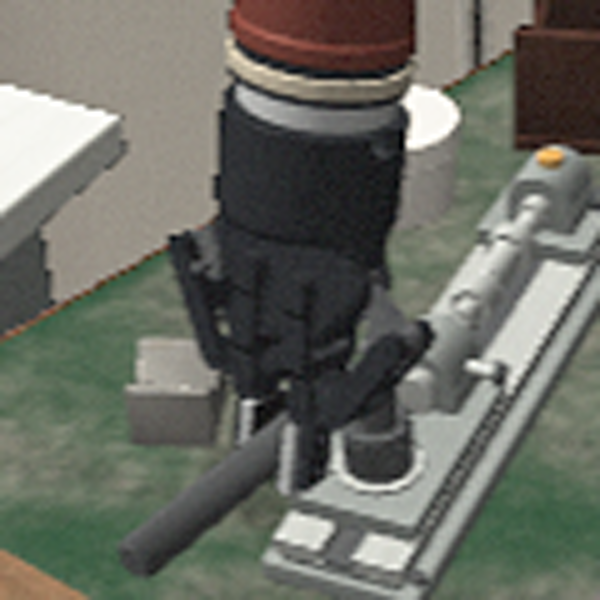

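The scene view shows the short arm down in the screw head at about (380,430), bottomed where predicted, with the long arm nearly level. I'll ease the down-force and start pulling clockwise, logging torque.

```bash
cat > pull.py <<'E'
from h import *
import sys
k=json.load(open("k.json"));Pl=np.array(k["Pl"])
deg=105-np.degrees(k["th"])
def pose(a,z,s):  # a: clockwise angle from the start azimuth
    q,zt,u=toolq(AZ-a,deg); return Pl-u*s+EZ*z,q,u,zt
def tau(P,zt):
    F,M=manip.get_ft_force(),manip.get_moment()
    r=P-.039*zt-Pl; return np.cross(r,F)[2],np.cross(P-Pl,F)[2]+M[2],F,M
def pull(a,a1,z,s,lim,da=.02):
    while a<a1-1e-6:
        a=min(a+da,a1);p,q,u,zt=pose(a,z,s);manip.move_l(p,.03,q)
        t1,t2,F,M=tau(manip.get_position(),zt)
        print(f"{a:.3f} {t1:.2f} {t2:.2f} Mz {M[2]:.2f} F {F.round(1)}")
        if max(t1,t2)>lim: break
    return a
E
python3 - <<'E'
from pull import *
P=manip.get_position();s=-(P-Pl)@U;print("s",s,"lat",(P-Pl)@N)
z=P[2]+.0015;manip.move_l(P+EZ*.0015,.03)
print(manip.get_ft_force())
json.dump(dict(s=s,z=z),open("p.json","w"))
a=pull(0,.4,z,s,.95)
print(a,manip.get_t(),manip.get_finger_gap(),manip.get_position())
E
```

```text
s 0.07207786659515934 lat -0.0013718910030526938
[-2.12328521  1.16636718 -1.77940115]
0.020 0.08 0.15 Mz 0.06 F [ 2.   2.7 -4.5]
0.040 0.15 0.12 Mz -0.04 F [ 3.2  3.5 -5.7]
0.060 0.13 0.09 Mz -0.05 F [ 3.1  3.7 -7. ]
0.080 0.10 0.07 Mz -0.04 F [ 2.8  4.2 -6.5]
0.100 0.16 0.21 Mz 0.02 F [ 4.2  4.7 -6.6]
0.120 0.13 0.18 Mz 0.04 F [ 3.5  4.3 -7. ]
0.140 0.11 0.24 Mz 0.11 F [ 3.3  4.2 -5.9]
0.160 0.17 0.38 Mz 0.19 F [ 4.8  5.3 -6.1]
0.180 0.23 0.56 Mz 0.30 F [ 5.7  4.3 -5.7]
0.200 0.20 0.60 Mz 0.37 F [ 5.2  4.3 -5.9]
0.220 0.19 0.64 Mz 0.43 F [ 4.9  3.9 -7.6]
0.240 0.21 0.71 Mz 0.47 F [ 5.6  4.1 -5.3]
0.260 0.23 0.70 Mz 0.44 F [ 5.8  3.8 -7. ]
0.280 0.29 0.79 Mz 0.45 F [ 7.2  4.  -7.2]
0.300 0.25 0.71 Mz 0.42 F [ 5.8  2.4 -6.5]
0.320 0.23 0.75 Mz 0.49 F [ 5.6  2.5 -6.9]
0.340 0.18 0.65 Mz 0.45 F [ 5.2  3.4 -8. ]
0.360 0.24 0.77 Mz 0.50 F [ 6.5  3.6 -7.3]
0.380 0.23 0.72 Mz 0.45 F [ 6.3  3.1 -7.1]
0.400 0.27 0.73 Mz 0.42 F [ 6.4  2.  -6.8]
0.4 23.525 0.016089353801077604 [ 0.44284524 -0.16560129  0.06652166]
```

The screw is turning at a plateau of about 0.72 on my estimate (nominal 0.55, so the bias is about +0.15). I'll continue until it comes up solid.

```bash
python3 - <<'E'
from pull import *
p=json.load(open("p.json"))
a=pull(.4,1.25,p["z"],p["s"],1.2)
print(a,manip.get_t(),manip.get_finger_gap(),manip.get_position())
E
```

```text
0.420 0.19 0.68 Mz 0.46 F [ 5.7  2.8 -7.2]
0.440 0.17 0.63 Mz 0.44 F [ 5.5  3.1 -8.3]
0.460 0.21 0.71 Mz 0.47 F [ 6.   2.5 -7.7]
0.480 0.20 0.66 Mz 0.43 F [ 6.3  2.9 -7.6]
0.500 0.22 0.68 Mz 0.43 F [ 6.   1.8 -8.4]
0.520 0.23 0.72 Mz 0.45 F [ 6.1  1.4 -7.8]
0.540 0.19 0.64 Mz 0.41 F [ 6.3  2.5 -7.9]
0.560 0.22 0.76 Mz 0.51 F [ 5.7  1.  -8. ]
0.580 0.12 0.57 Mz 0.44 F [ 4.9  2.5 -8.2]
0.600 0.17 0.63 Mz 0.44 F [ 5.6  1.8 -6.9]
0.620 0.26 0.75 Mz 0.46 F [ 6.9  0.9 -7.3]
0.640 0.19 0.65 Mz 0.44 F [ 6.3  1.8 -8.4]
0.660 0.18 0.71 Mz 0.51 F [ 6.5  2.  -8.1]
0.680 0.16 0.68 Mz 0.50 F [ 6.1  1.9 -8.9]
0.700 0.17 0.69 Mz 0.50 F [ 6.3  1.7 -8.6]
0.720 0.19 0.69 Mz 0.48 F [ 5.7  0.7 -8.8]
0.740 0.15 0.61 Mz 0.44 F [ 5.8  1.4 -8.9]
0.760 0.18 0.65 Mz 0.45 F [ 6.1  1.  -7.8]
0.780 0.18 0.63 Mz 0.43 F [ 5.8  0.6 -9.1]
0.800 0.22 0.74 Mz 0.49 F [ 6.2 -0.  -8.8]
0.820 0.22 0.77 Mz 0.52 F [ 6.7  0.1 -8.9]
0.840 0.17 0.74 Mz 0.55 F [ 5.5  0.3 -8.9]
0.860 0.22 0.88 Mz 0.63 F [ 7.7  0.5 -8.8]
0.880 0.26 0.98 Mz 0.68 F [ 6.4 -1.2 -8.2]
0.900 0.18 0.99 Mz 0.79 F [ 5.7 -0.1 -9.6]
0.920 0.31 1.24 Mz 0.88 F [ 6.3 -2.4 -8.9]
0.9200000000000005 30.025 0.01599359441351817 [ 0.4191054  -0.13907686  0.06674813]
```

```bash
python3 - <<'E'
from pull import *
p=json.load(open("p.json"));z=p["z"]-.001
a=pull(.92,1.0,z,p["s"],1.6,.01)
q=pose(a,z,p["s"]);manip.hold(.4);t=tau(manip.get_position(),q[3]);print("held",a,t[0].round(2),t[1].round(2),t[3].round(2),manip.get_t(),manip.get_position(),manip.get_finger_gap())
E
```

```text
0.930 0.25 1.17 Mz 0.89 F [ 5.2 -1.7 -5.7]
0.940 0.30 1.27 Mz 0.93 F [ 4.9 -3.  -5.5]
0.950 0.31 1.30 Mz 0.95 F [ 5.2 -2.9 -4.5]
0.960 0.32 1.45 Mz 1.09 F [ 5.3 -3.1 -4.5]
0.970 0.25 1.35 Mz 1.07 F [ 5.1 -2.  -4.5]
0.980 0.29 1.39 Mz 1.06 F [ 5.  -2.8 -4.8]
0.990 0.38 1.52 Mz 1.08 F [ 4.6 -4.7 -4.3]
1.000 0.35 1.54 Mz 1.15 F [ 4.9 -3.9 -5.3]
held 1.0 0.34 1.58 [-0.68 -1.    1.19] 32.425 [ 0.41671636 -0.13438421  0.06648041] 0.015764256181245228
```

```bash
python3 - <<'E'
from pull import *
p=json.load(open("p.json"));z=p["z"]-.001;s=p["s"]
a=pull(1.0,1.03,z,s,1.66,.01)
manip.hold(.4);q=pose(a,z,s);t=tau(manip.get_position(),q[3]);print("held",a,t[1].round(2))
while a>.7:
    a-=.015;p_,q_,u,zt=pose(a,z,s);manip.move_l(p_,.03,q_);t=tau(manip.get_position(),zt)
    print(f"{a:.3f} {t[1]:.2f}",end=" | ")
    if t[1]<.2: break
print(manip.get_t(),manip.get_ft_force(),manip.get_moment())
json.dump(dict(a=a,z=z,s=s),open("r.json","w"))
E
```

```text
1.010 0.35 1.60 Mz 1.20 F [ 5.1 -3.9 -4.7]
1.020 0.41 1.66 Mz 1.20 F [ 5.1 -4.9 -5.7]
1.030 0.42 1.71 Mz 1.23 F [ 5.5 -4.9 -5.6]
held 1.03 1.78
1.015 1.61 | 1.000 1.49 | 0.985 1.28 | 0.970 1.17 | 0.955 1.10 | 0.940 0.93 | 0.925 0.80 | 0.910 0.71 | 0.895 0.59 | 0.880 0.58 | 0.865 0.25 | 0.850 0.33 | 0.835 0.24 | 0.820 0.11 | 37.075 [ 3.62768867 -2.68191406  4.26181131] [-0.39717686 -0.94423359 -0.19040296]
```

```bash
python3 - <<'E'
from pull import *
manip.move_gripper(.05);manip.hold(.3)
P=manip.get_position();_,q,u,zt=pose(json.load(open("r.json"))["a"],0,0)
manip.move_l(P-.06*zt,.08);manip.move_l(P-.06*zt+EZ*.12,.2)
manip.move_l(P-.06*zt+EZ*.12-U*.12-EZ*0,.2)
print(manip.get_t(),manip.get_ft_force(),manip.get_finger_gap())
s=get_image("scene")[:,:,::-1]
cv2.imwrite("pics/c7.png",cv2.resize(s[120:240,220:340],(600,600),interpolation=cv2.INTER_CUBIC))
E
```

```text
40.2 [-0.18136322  0.41649075  0.03856273] 0.050156711862585024
```

View pics/c7.png

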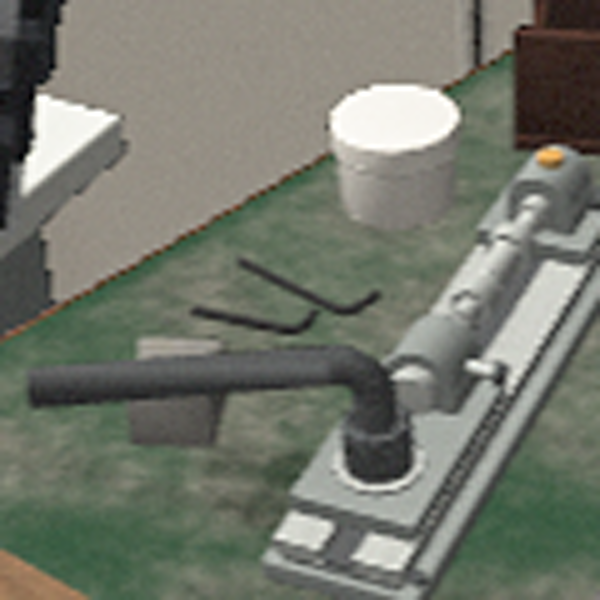

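The final view shows the key standing in the screw by its short arm, with the long tip at crop (35,388) and nothing else disturbed. One numerical check that it is home before handing in:

```bash
python3 - <<'E'
from pull import *
C=cam("scene")
def px(X): return ((proj(C,X)-[220,120]+.4)*5).round(0)
for lift in(0,.004):
  for dr in(0,4):
    for a in(.8,.9):
        u=np.array([np.cos(AZ-a),np.sin(AZ-a),0]);d=np.radians(dr)
        O=Pl+EZ*(.1035+lift);ax=-u*np.cos(d)-EZ*np.sin(d);up=-u*np.sin(d)*-1*0+EZ
        print(lift,dr,a,"ltip",px(O+.1515*ax),"mid",px(O+.075*ax),"at30",px(O+.03*ax))
m=cv2.imread("pics/c7.png").max(2)
for x in(60,150,200,270,320):
    r=np.where(m[320:430,x]<85)[0];print(x,320+r.min(),320+r.max(),320+np.median(r))
E
```

```text
0 0 0.8 ltip [ 29. 387.] mid [204. 375.] at30 [306. 368.]
0 0 0.9 ltip [ 33. 366.] mid [205. 364.] at30 [306. 363.]
0 4 0.8 ltip [ 33. 406.] mid [206. 384.] at30 [306. 371.]
0 4 0.9 ltip [ 37. 385.] mid [207. 374.] at30 [306. 367.]
0.004 0 0.8 ltip [ 28. 380.] mid [203. 368.] at30 [305. 360.]
0.004 0 0.9 ltip [ 32. 359.] mid [204. 357.] at30 [305. 356.]
0.004 4 0.8 ltip [ 32. 399.] mid [205. 377.] at30 [306. 364.]
0.004 4 0.9 ltip [ 36. 378.] mid [206. 367.] at30 [306. 360.]
60 377 406 391.5
150 377 400 388.5
200 376 429 392.0
270 322 389 378.0
320 346 386 377.5
```

```bash
python3 -c "
from station import *
print(ticket.hand_in(),manip.get_t())"
```

```text
the job is handed in; nothing more can be done
the job is handed in; nothing more can be done
```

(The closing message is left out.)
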